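Clamp the 24-well plate and poise the pin replicator over it

ROBOT

A 6-joint arm with a two-finger parallel gripper is mounted at the origin on a cart in front of the work surface, level with it; the furniture and walls round the work are solid. World frame = base frame: x ahead of the robot, y to its left, z up, the work surface at z = 0. Lengths are in mm, angles in rad, forces in N, time in s.
With the tool pointing down it reaches from about 400 to 925 mm from the base axis. Payload 12.5 kg.
Tool frame: the origin (TCP) lies midway between the tips of the shut fingers; the grasp point (between the pads) lies 19 mm behind it; z points along the fingers, y is the line along which they close (so a half turn about z gives the same grasp; the last joint's range is limited). The gripper opens to 95 mm and grips with 3 to 60 N. Pads are 20 mm wide; open, the fingers measure 119 mm over their backs; the gripper's body (75 mm by 180 mm) begins 59 mm behind the grasp point.
Start: joints at [1.075, 0.491, 1.559, -0, 1.092, -0.106], TCP at [237.489, 578.144, 175.361] pointing down, gripper open.
Joint ranges: [-3.1, 3.1], [-0.84, 2.19], [0.05, 2.79], [-1.13, 4.28], [0.06, 2.93], [-2.69, 2.69]. Speed limits (rad/s): [2.22, 2.22, 2.79, 3.14, 3.14, 3.14].

INTERFACE

Orientations are given as [roll, pitch, yaw] about the fixed x, y, z axes, in that order (R = Rz(yaw) Ry(pitch) Rx(roll)).
In Python, from cell import state, viewer, env, models gives the robot as it stands. The module is installed in compiled form; this text tells all that it offers.
- The arm moves only by the tool arm_command, never from a script. Its argument "rows" is a list of rows, each a list of 2 entries, a list of its own where there are three numbers: the shift along the tool's x, y, z normalised to -1 to 1, where 1 is 0.25 m, then the turn about the tool's z normalised to -1 to 1, where 1 is pi rad. A call has exactly 5 rows; each row shifts and turns the commanded pose from where the row before left it, along the tool's axes as they then stand; what a row does not reach is not made up. A row lasts 1/10 s, in which the tool goes at most 50 mm and 8.59 degrees, less where a joint would pass 70% of its speed; a pose out of reach is approached as far as the arm can. A call with a number of a shift or a turn outside -1 to 1 is refused whole. A call with a gripper value outside its range is refused whole. "claw" is the opening, from 0 (shut) to 1 (fully open), set as the call begins (left out, the last holds). The fingers move at their own pace and stop on an object; the grip force is fixed at half the most. Time passes only in rows, so rows that do not move let the fingers close, or fill a call up. It gives the time, the measured TCP pose, the force, the opening and the grip force at its end, in the units of the state.
- state(): the state, without advancing time (a new reading comes with each control period).
- viewer.read_camera(name): name is "scene" or "side" or "wrist"; returns (picture, depth): 400x640x3 uint8, red, green, blue; 400x640 float32, mm along the optical axis (not along the pixel's ray), 0 where there is no reading.
- viewer.get_calibration(name): a dict with "camera_matrix" (3x3 intrinsics, pixels), "world_to_cam" (4x4, takes a point from world to camera coordinates). Camera axes: x right, y up, looking along -z (the intrinsics and any distortion apply to the point x, -y, -z); pixel columns grow to the right and rows downward; lengths in mm; the calibration is good to about 2 mm. A picture is of the moment at which its call begins: read the wrist's pose just before it. get_calibration takes no time and is no camera call; for the wrist camera it gives the pose at the moment of the call.
- env.job_done(): hands the job in; it is judged then, once.
Trained networks look in the newest picture that a camera, given by its name, has taken for a name from the list of things; names that differ only in an ending like _2 or _b are one class to them, and where a whole thing is asked for, a point or a joint stands for the part that bears it (a point fixed in the world has none). Each returns a list of dicts, best first, with "confidence" (0 to 1); they miss things now and then, are a little off and sometimes report something else, mostly with a low value. They report only what shows in the picture. A call takes as long as a camera call.
- models.search_frame(camera, label): "position" ([x, y, z] in mm, in world coordinates, good to about 4 mm: the middle of the surface that is visible of it).
- models.mark_of(camera, label): "position" ([x, y, z] in mm, in world coordinates, good to about 4 mm: a listed point, or the origin of a listed thing).
The state is a dict: "t": time; "joints": joint angles; "qvel": joint speeds; "tau": joint torques, N m; "eef_pos": TCP position; "tcp_rot": TCP orientation; "ft_force": force on the tool from outside, world axes, zero at the start; "moment": the same for the moment, N m; "opening": opening from 0.0 (shut) to 1.0 (fully open); "grip_force": force on a finger pad.
Only numpy, scipy, OpenCV 4.12 (cv2) and the standard library are available. Lean on these libraries where they do the work, as an engineer would, in place of code of your own. Each camera call takes 0.05 s, during which the arm holds its last target. There are 200 camera calls.

TASK

First slide the blue clamp jaw of the plate nest up against the white 24-well plate until its sprung black pad presses the plate home against the fixed fence, and leave the jaw there. Then lift the 24-pin replicator out of its white drip stand by its black handle, carry it over the things on the bench without disturbing them, and hold it level about 5 mm above the clamped plate with every pin over its own well. The pins must never touch the plate; finish while still holding the replicator there in the gripper, without lowering or releasing it.

Things in the scene. Friction and masses are not known exactly. Their poses are not given: they have to be found in the camera images.
- nest: Grey base plate of the plate nest, 180 (x) x 156 (y) x 10 mm, fixed to the bench. Origin on the underside, below the centre of the seated plate; the base runs from x = -122 to +58 mm. Axis x points from the clamp jaw to the fixed fence: an aluminium bar 11 mm thick, 120 mm long in y, its inner face at x = +42.75 mm, its top 27 mm above the bench. Low side guides (top 20 mm above the bench) stand 2 mm clear of each end of the plate. The jaw slides along nest +x to close.
- clamp_jaw: Blue sliding clamp jaw of the nest, a bar 100 mm long (y) and 10 mm thick with a 42 mm wide tongue behind it, tops 26 and 22 mm above the bench; axes as the nest's. It slides along nest x only, with about 4 N of drag, and stays where it is left. A sprung black pad rides in front of it. It starts 14 to 28 mm short of where the pad meets the seated plate; its end stop is 4 mm beyond that.
- jaw_face (a point): Middle of the front face of the jaw's black pad (92 mm long, top 25 mm above the bench). The pad sits on springs, 0.7 N per mm together: once it meets the seated plate (its face then at x = -42.75 mm in the nest's frame) the jaw can move on 4 mm against the springs; 3 to 4 mm of that clamps the plate well.
- jaw_post (a point): Centre of the top of the upright steel finger post on the jaw's tongue, 67 mm above the bench. The post is a round rod, 14 mm in diameter, standing free from 25 mm to 67 mm above the bench (a 20 mm collar below that); it can be pinched from above or pushed along nest x. It stands 34 mm behind the pad's face while the springs are relaxed, so it must end 72.75 to 73.75 mm from the nest's origin in -x.
- plate: White 24-well plate, 85.5 (x) x 127.8 (y) x 20 mm, 90 g, loose in the nest on its base (underside 10 mm above the bench) and at first 2 to 7 mm short of the fence, up to 1 degree askew. Origin in the centre of the underside, z up. Open round wells 15.6 mm wide and 17 mm deep, 4 along x by 6 along y, 19.3 mm apart, centred on the plate. Its two ends are alike.
- plate_top (a point): Centre of the plate's top face (20 mm above its underside), axes as the plate's.
- stand: White drip stand, 112 x 162 mm, fixed to the bench, axes as the replicator's at the start. The replicator's aluminium body rests by its two ends on cheeks 42 mm above the bench, between lips 4 mm high with 2 mm of play; the pins hang free between the cheeks, so it must be lifted straight up by at least 40 mm before it is moved sideways.
- replicator: 24-pin replicator, about 340 g: aluminium body 78 (x) x 116 (y) x 8 mm, 24 steel pins 3.2 mm thick and 30 mm long below it (4 along x by 6 along y, 19.3 mm apart, centred), black bar handle above. Origin in the centre of the plane of the pin tips, z up; the body lies 30 to 38 mm above it. In the stand the pin tips are 12 mm above the bench. Its two ends are alike: either may go to either end of the plate.
- handle (a point): Centre of the replicator's black handle bar, 66 mm above the pin tips. The bar is 20 mm thick (replicator x), 84 mm long (y), 22 mm high, 16 mm clear above the body; grip across its thickness.
- tube_rack: Navy rack with four capped 50 ml tubes, 68 x 150 mm, 121 mm high; stands loose between the drip stand and the nest, in the way. Origin in the centre of its underside, long side along its y.
- mini_spinner: Blue mini centrifuge, fixed, about 190 (x) x 170 (y) mm, between the drip stand and the nest, behind the tube rack; its clear lid stands open at the back and reaches 190 mm above the bench. Origin in the centre of its underside. Farther back, from 0.69 m ahead of the robot, stands taller equipment.
- dye_bottle: Small brown dye bottle with a white cap, 30 mm wide, 72 mm high, loose. Origin in the centre of its underside.
- tape_roll: Roll of yellow label tape lying flat, 78 mm wide, 13 mm high, loose. Origin in the centre of its underside.
- timer: White bench timer standing up, 25 x 68 x 64 mm, loose. Origin in the centre of its underside.
- petri_a: Lower of two stacked Petri dishes, 90 mm wide, 15 mm high, loose. Origin in the centre of its underside.
- petri_b: Upper of the two stacked Petri dishes, 90 mm wide, 15 mm high, loose. Origin in the centre of its underside.
- marker: Blue marker pen lying behind the nest, 132 mm long (its y), 12 mm thick, loose. Origin in the centre of its underside.

How it is judged (in metres and radians):
On the way, in this order (a step that is already met when the one before it is completed fails the run):
1. the jaw presses the plate home (more than 0.7 N) against the fence (contact force between clamp_jaw and plate above 0.7 N and x of plate in the frame of nest above -0.0015 m), for 0.2 s.
2. the replicator hangs in the gripper, lifted clear of its stand (contact force between the fingers and replicator above 2 N and z of replicator in the frame of stand above 0.05 m and contact force between replicator and stand below 0.05 N), for 0.2 s.
At the end, for the whole second after the job is handed in: Plate within 1.5 mm of the fence and square to 0.03 rad, pressed by the jaw with over 0.7 N; replicator held still by the gripper, level to 0.05 rad, pin tips 1.5 to 11 mm above the plate, centred within 3.5 mm and parallel within 0.05 rad (either way round), touching neither plate, nest nor stand (all of step 1 and angle between the x axis of plate and the x axis of nest, either way round below 0.03 rad and z of plate in the frame of nest below 0.012 m and z of replicator in the frame of plate_top between 0.0015 and 0.011 m and horizontal distance between replicator and plate_top below 0.0035 m and angle between the y axis of replicator and the y axis of plate, either way round below 0.05 rad and angle between replicator's own z axis and vertical below 0.05 rad and linear speed of replicator below 0.01 m/s and contact force between the fingers and replicator above 2 N and contact force between replicator and plate below 0.05 N and contact force between replicator and nest below 0.05 N and contact force between replicator and stand below 0.05 N); the arm keeps its last pose, push and grip.
It fails at once if the replicator touches the plate (contact force between replicator and plate above 0.3 N).
It fails at once if a thing standing on the bench is disturbed (moved by more than 15 mm) (distance of any of tube_rack, dye_bottle, tape_roll, timer, petri_a, petri_b, marker from where it was at the start of the episode above 0.015 m).
It also fails if it takes over 64 s, if anything falls off the work surface, if the arm or the gripper's body presses on something with over 40 N, if the wrist force passes 120 N, or if a joint passes its speed limit or range.

## Working session

There is one attempt and no reset: what is moved stays moved. The work goes in short steps, Python scripts to look and compute and a tool call to move; the robot and the scene stay as the last step left them, time stands still between calls to the robot, and variables do not carry over. Pictures are saved under pics/ and viewed, at most 10 in all, crops included, and the job is handed in when it is done.

Besides the shell and the picture viewer there is one more tool, called after "Emit:" as name([rows], argument=value, ...), one row to a line, values as JSON. arm_command: Moves the arm, as the interface text tells. Scaled input: -1 to 1 covers 0.25 m each way for a shift and pi rad each way for a turn. Its arguments: {"type":"object","properties":{"rows":{"type":"array","items":{"type":"array"}},"claw":{"type":"number"}},"required":["rows"]}

```bash
mkdir -p pics
cat > h.py <<'E'
import numpy as np,cv2
from cell import state,viewer,env,models
def cloud(name):
    c=viewer.get_calibration(name)
    im,d=viewer.read_camera(name)
    K=np.array(c["camera_matrix"]);T=np.linalg.inv(np.array(c["world_to_cam"]))
    v,u=np.mgrid[0:400,0:640]
    z=d.astype(float)
    P=np.stack([(u-K[0,2])/K[0,0]*z,-(v-K[1,2])/K[1,1]*z,-z],-1)
    W=P@T[:3,:3].T+T[:3,3]
    W[d==0]=np.nan
    return im,W
def save(n,im): cv2.imwrite(f"pics/{n}.png",im[:,:,::-1])
E
python3 - <<'E'
from h import *
for c in ["scene","side"]:
    im,W=cloud(c);save(c,im);np.save(c,W)
    for n in ["nest","jaw_post","jaw_face","plate_top","handle","replicator","stand","tube_rack","mini_spinner","dye_bottle","timer","marker"]:
        print(c,n,[(np.round(r["position"]).tolist(),round(r["confidence"],2)) for r in models.mark_of(c,n)[:2]])
print(state())
E
```

```text
scene nest [([516.0, -321.0, -0.0], 0.63)]
scene jaw_post [([418.0, -329.0, 66.0], 0.6)]
scene jaw_face [([450.0, -328.0, 17.0], 0.44)]
scene plate_top [([515.0, -324.0, 29.0], 0.76)]
scene handle [([446.0, 305.0, 78.0], 0.87)]
scene replicator [([448.0, 301.0, 9.0], 0.88)]
scene stand [([444.0, 299.0, 0.0], 0.63)]
scene tube_rack [([408.0, 69.0, 2.0], 0.8), ([451.0, -332.0, 18.0], 0.34)]
scene mini_spinner [([665.0, -261.0, 2.0], 0.16)]
scene dye_bottle [([579.0, 84.0, -5.0], 0.7), ([707.0, -388.0, 15.0], 0.3)]
scene timer [([389.0, 486.0, 1.0], 0.42), ([516.0, -320.0, 25.0], 0.2)]
scene marker [([668.0, -262.0, 5.0], 0.47)]
side nest []
side jaw_post [([419.0, -328.0, 67.0], 0.92)]
side jaw_face [([451.0, -324.0, 13.0], 0.55)]
side plate_top [([512.0, -322.0, 30.0], 0.88)]
side handle [([446.0, 300.0, 76.0], 0.66)]
side replicator [([448.0, 302.0, 13.0], 0.65), ([410.0, 63.0, 1.0], 0.21)]
side stand [([446.0, 304.0, -2.0], 0.68)]
side tube_rack [([407.0, 66.0, -1.0], 0.68)]
side mini_spinner []
side dye_bottle [([572.0, 85.0, 1.0], 0.52), ([415.0, -328.0, 64.0], 0.49)]
side timer [([388.0, 485.0, -0.0], 0.61)]
side marker [([666.0, -265.0, -5.0], 0.56)]
{'t': 1.3, 'joints': array([ 1.07540364e+00,  4.90910776e-01,  1.55889276e+00,  6.22702905e-06,
        1.09170791e+00, -1.05594103e-01]), 'qvel': array([ 0.00075269, -0.00083237,  0.00190921,  0.00077448,  0.00045017,
        0.00010561]), 'tau': array([ 1.84628356e-03, -6.12451100e+01, -2.58453602e+01,  6.93053193e-02,
        4.42549924e-02, -5.15814037e-06]), 'eef_pos': array([237.48601621, 578.14655057, 175.35674148]), 'tcp_rot': array([3.14151132e+00, 3.06312726e-06, 2.75179120e+00]), 'ft_force': array([ 0.39390923, -0.36070362, -0.71635137]), 'moment': array([-0.00898275,  0.01501694,  0.00449449]), 'grip_force': 0.0, 'opening': 1.0028210029427316}
```

View pics/scene.png

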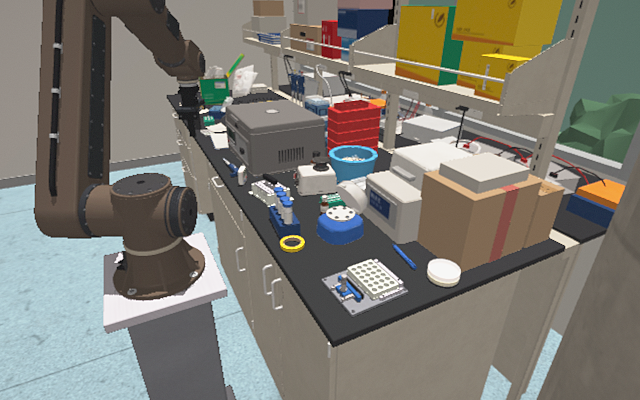

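View pics/side.png

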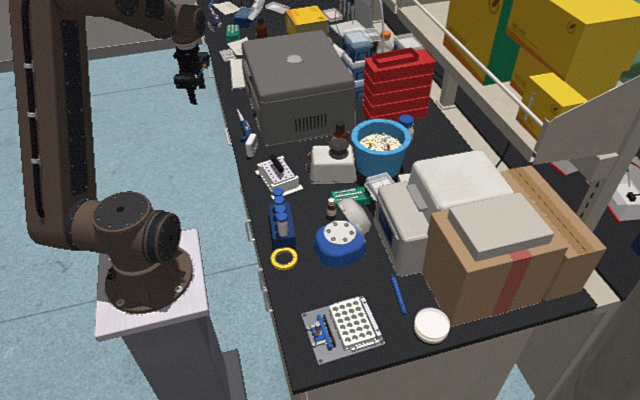

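The side and scene views agree on the layout: stand near (446, 302), rack near (408, 67), nest near (516, -321), and the post near (418, -329). I'll go above the stand first and square up the tool, then look on the way past.

Emit:
arm_command([
  [[0, 0, -0.05], 0.0376],
  [[0, 0, -0.05], 0.0376],
  [[0, 0, -0.05], 0.0376],
  [[0, 0, -0.05], 0.0376],
  [[0, 0, -0.05], 0.0376],
])

```text
t: 1.8
eef_pos: [237.5, 578.1, 238.4]
tcp_rot: [3.142, -0.0, 2.156]
ft_force: [-0.4, 0.2, 0.2]
opening: 0.998
grip_force: 0.0
```

Emit:
arm_command([
  [[0, 0, -0.05], 0.0376],
  [[0, 0, -0.05], 0.0376],
  [[0, 0, -0.05], 0.0376],
  [[0, 0, -0.05], 0.0376],
  [[0, 0, -0.05], 0.0376],
])

```text
t: 2.3
eef_pos: [237.5, 578.1, 300.9]
tcp_rot: [3.142, -0.0, 1.566]
ft_force: [-0.3, -0.3, -0.3]
opening: 1.002
grip_force: 0.0
```

Emit:
arm_command([
  [[-0.11, 0.084, 0], 0],
  [[-0.11, 0.084, 0], 0],
  [[-0.11, 0.084, 0], 0],
  [[-0.11, 0.084, 0], 0],
  [[-0.11, 0.084, 0], 0],
])

```text
t: 2.8
eef_pos: [343.1, 439.4, 300.5]
tcp_rot: [3.141, -0.0, 1.571]
ft_force: [0.5, 0.7, -0.1]
opening: 0.997
grip_force: 0.0
```

Emit:
arm_command([
  [[-0.11, 0.084, 0], 0],
  [[-0.11, 0.084, 0], 0],
  [[-0.11, 0.084, 0], 0],
  [[-0.11, 0.084, 0], 0],
  [[-0.11, 0.084, 0], 0],
])

```text
t: 3.3
eef_pos: [448.1, 301.9, 300.5]
tcp_rot: [3.141, -0.0, 1.571]
ft_force: [0.4, 0.8, -0.6]
opening: 1.001
grip_force: 0.0
```

Emit:
arm_command([
  [[0, 0, 0], 0],
  [[0, 0, 0], 0],
  [[0, 0, 0], 0],
  [[0, 0, 0], 0],
  [[0, 0, 0], 0],
])

```text
t: 3.8
eef_pos: [447.0, 303.7, 300.4]
tcp_rot: [3.141, -0.0, 1.572]
ft_force: [-0.1, 0.0, 0.3]
opening: 0.996
grip_force: 0.0
```

Run:
```python
from h import *
s=state();print(s["t"],s["eef_pos"],s["tcp_rot"],s["joints"])
im,W=cloud("wrist");save("w1",im);np.save("w1",W)
for n in ["handle","stand","replicator"]: print(n,[(np.round(r["position"]).tolist(),round(r["confidence"],2)) for r in models.mark_of("wrist",n)[:2]])
print(np.array(viewer.get_calibration("wrist")["world_to_cam"]).round(2))
```

```text
3.8 [446.96209575 303.74760985 300.40324208] [ 3.14146530e+00 -1.69597968e-04  1.57179984e+00] [4.74587413e-01 2.61997613e-01 1.58072547e+00 9.63972651e-05
 1.29867888e+00 4.73558009e-01]
handle [([449.0, 305.0, 75.0], 0.82)]
stand []
replicator [([446.0, 304.0, 16.0], 0.64)]
[[ 1.0000e+00  0.0000e+00  0.0000e+00 -4.4773e+02]
 [-0.0000e+00  9.7000e-01 -2.5000e-01 -2.3277e+02]
 [-0.0000e+00  2.5000e-01  9.7000e-01 -5.8661e+02]
 [ 0.0000e+00  0.0000e+00  0.0000e+00  1.0000e+00]]
```

View pics/w1.png

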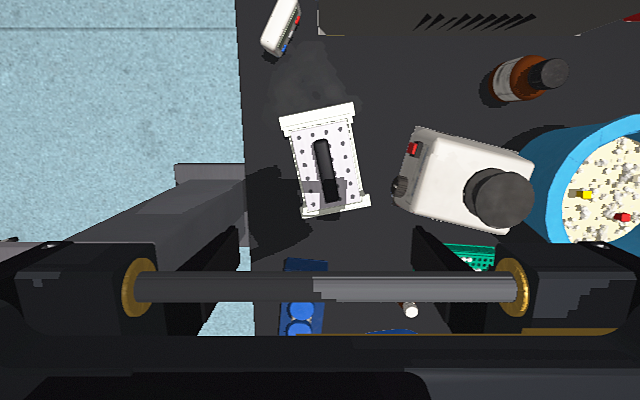

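The wrist view shows the stand centred at (325,160), yawed about 10° CCW, with the black handle at (327,170). I'll measure it from depth.

```bash
cat >> h.py <<'E'
def rect(W,c,r,z0,z1):
    m=(abs(W[...,2]-(z0+z1)/2)<(z1-z0)/2)&(np.hypot(W[...,0]-c[0],W[...,1]-c[1])<r)
    P=W[m]; (a,b),(w,h),t=cv2.minAreaRect(P[:,:2].astype(np.float32))
    if w>h: w,h=h,w; t+=90   # t: direction of short side
    t=(t+90)%180-90
    return len(P),np.round([a,b,w,h,t],2),np.round(np.median(P[:,2]),1),np.round(P.mean(0),1)
E
python3 - <<'E'
from h import *
W=np.load("w1.npy");c=(448,304)
for z in [(84,94),(45,56)]: print(z,rect(W,c,105,*z))
for n in ["scene","side"]:
    S=np.load(n+".npy")
    for z in [(84,94)]: print(n,rect(S,c,70,*z))
    print(n,"post",rect(S,(418,-328),14,63,71),"plate",rect(S,(515,-322),90,28,32.5))
    for lab,c2,r in [("rack",(408,67),70),("spin",(600,-60),140)]:
        m=(np.hypot(S[...,0]-c2[0],S[...,1]-c2[1])<r)&(S[...,2]>15); print(lab,S[m].min(0).round(),S[m].max(0).round())
E
```

```text
(84, 94) (945, array([447.93, 300.88,  19.81,  83.65,  11.6 ]), np.float64(88.5), array([447.9, 302.3,  88.3]))
(45, 56) (4122, array([472.31, 305.7 , 131.98, 145.44, -78.37]), np.float64(50.0), array([448.6, 304.5,  49.6]))
scene (50, array([450.53, 299.38,  21.25,  86.91,   9.81]), np.float64(88.0), array([449.5, 296.8,  87.6]))
scene post (19, array([ 420.24, -328.  ,   10.4 ,   16.28,  -30.65]), np.float64(66.2), array([ 419.3, -330.6,   65.8])) plate (500, array([ 503.21, -325.53,  126.35,  132.54,  -86.44]), np.float64(29.5), array([ 514.2, -326.2,   29.6]))
rack [374.  -3.  22.] [447. 136. 124.]
spin [ 484. -169.   15.] [740.  79. 184.]
side (92, array([446.6 , 299.32,  21.46,  87.75,  10.5 ]), np.float64(88.8), array([446.2, 296.2,  88.9]))
side post (23, array([ 415.3 , -328.96,   10.85,   12.27,   37.68]), np.float64(66.3), array([ 415.6, -329. ,   66.3])) plate (673, array([ 497.96, -324.29,  128.26,  138.12,  -87.63]), np.float64(30.1), array([ 509.6, -326.6,   30.1]))
rack [370.  -3.  42.] [446. 136. 129.]
spin [ 483. -172.   15.] [739.  79. 187.]
```

Emit:
arm_command([
  [[-0.173, 0.006, 0], 0],
  [[-0.173, 0.006, 0], 0],
  [[-0.173, 0.006, 0], 0],
  [[-0.173, 0.006, 0], 0],
  [[-0.173, 0.006, 0], 0],
])

```text
t: 4.5
eef_pos: [454.6, 85.3, 300.5]
tcp_rot: [3.141, -0.0, 1.571]
ft_force: [1.2, 0.6, -0.2]
opening: 0.999
grip_force: 0.0
```

Emit:
arm_command([
  [[-0.173, 0.006, 0], 0],
  [[-0.173, 0.006, 0], 0],
  [[-0.173, 0.006, 0], 0],
  [[-0.173, 0.006, 0], 0],
  [[-0.173, 0.006, 0], 0],
])

```text
t: 5.0
eef_pos: [462.1, -131.2, 300.5]
tcp_rot: [3.141, 0.0, 1.571]
ft_force: [0.8, 0.2, -0.4]
opening: 0.999
grip_force: 0.0
```

Emit:
arm_command([
  [[-0.173, 0.006, 0.056], 0],
  [[-0.173, 0.006, 0.056], 0],
  [[-0.173, 0.006, 0.056], 0],
  [[-0.173, 0.006, 0.056], 0],
  [[-0.173, 0.006, 0.056], 0],
])

```text
t: 5.5
eef_pos: [469.6, -347.5, 229.8]
tcp_rot: [3.141, 0.0, 1.57]
ft_force: [0.0, 0.0, 0.0]
opening: 1.0
grip_force: 0.0
```

Emit:
arm_command([
  [[0, 0, 0], 0],
  [[0, 0, 0], 0],
  [[0, 0, 0], 0],
  [[0, 0, 0], 0],
  [[0, 0, 0], 0],
])

```text
t: 6.0
eef_pos: [470.1, -344.8, 231.0]
tcp_rot: [3.141, 0.001, 1.572]
ft_force: [-0.6, -0.4, -0.2]
opening: 1.003
grip_force: 0.0
```

Run:
```python
from h import *
s=state();print(s["t"],s["eef_pos"],s["tcp_rot"])
im,W=cloud("wrist");save("w2",im);np.save("w2",W)
for n in ["nest","jaw_post","jaw_face","plate_top"]: print(n,[(np.round(r["position"]).tolist(),round(r["confidence"],2)) for r in models.mark_of("wrist",n)[:2]])
print("post",rect(W,(418,-328),20,62,71))
print("plate",rect(W,(512,-324),90,28.5,32.5))
```

```text
6.0 [ 470.09813825 -344.8341707   231.02602748] [3.14072922e+00 5.98817624e-04 1.57177360e+00]
nest []
jaw_post [([416.0, -329.0, 68.0], 0.82)]
jaw_face [([455.0, -330.0, 11.0], 0.7)]
plate_top [([509.0, -324.0, 32.0], 0.7)]
post (122, array([ 417.51, -328.66,   12.68,   13.59,   -1.5 ]), np.float64(66.8), array([ 417.7, -328.3,   66.6]))
plate (3614, array([ 495.  , -325.05,  124.23,  145.77,  -87.69]), np.float64(30.0), array([ 511.8, -321.9,   30.1]))
```

View pics/w2.png

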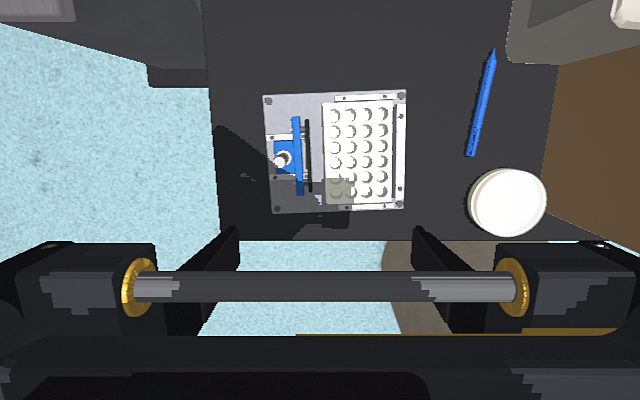

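The picture shows the nest square at (264–405, 90–213), with the post at (282,158), the blue jaw at u≈297 and the black pad at u≈308. The plate spans u 322–393 and the fence is at u≈399. I'll fit the base and fence next.

Run:
```python
from h import *
W=np.load("w2.npy")
def fit(name,m):
    P=W[m][:,:2].astype(np.float32);print(name,len(P),[np.round(x,2) for x in cv2.minAreaRect(P)])
X,Y,Z=W[...,0],W[...,1],W[...,2]
roi=(X>385)&(X<600)&(Y>-430)&(Y<-220)
fit("base",roi&(Z>7)&(Z<75))
from scipy import ndimage as nd
def comp(m,seed):
    l,n=nd.label(m);return l==np.bincount(l[m&seed]).argmax()
pl=comp(roi&(Z>28.3)&(Z<33),roi&(X>480)&(X<540))
fit("plate",pl)
fe=roi&(Z>24.5)&(Z<28.5)&(X>545);fit("fence",fe)
fit("jawbar",roi&(Z>24.2)&(Z<28)&(X<460))
# wells: dark depths inside the plate
we=roi&(Z>10)&(Z<20)&(X>472)&(X<548)&(Y>-385)&(Y<-265)
l,n=nd.label(we)
print(n)
```

```text
base 16437 [array([ 483.77, -326.22]), array([180.14, 156.08]), np.float64(2.31)]
plate 3624 [array([ 511.06, -324.39]), array([ 82.2 , 124.23]), np.float64(2.29)]
fence 840 [array([ 557.87, -323.4 ]), array([ 26.07, 119.35]), np.float64(0.66)]
jawbar 867 [array([ 430.1 , -328.38]), array([42.14, 98.45]), np.float64(2.37)]
27
```

Emit:
arm_command([
  [[0.013, -0.042, 0.06], 0],
  [[0.013, -0.042, 0.06], 0],
  [[0.013, -0.042, 0.06], 0],
  [[0.013, -0.042, 0.06], 0],
  [[0.013, -0.042, 0.06], 0],
], claw=0.6)

```text
t: 6.75
eef_pos: [416.9, -329.2, 154.8]
tcp_rot: [3.141, 0.0, 1.571]
ft_force: [-0.6, 0.4, -0.9]
opening: 0.641
grip_force: 0.0
```

Emit:
arm_command([
  [[0, 0, 0.09], -0.0125],
  [[0, 0, 0.09], 0],
  [[0, 0, 0.09], 0],
  [[0, 0, 0.09], 0],
  [[0, 0, 0.09], 0],
])

```text
t: 7.25
eef_pos: [417.4, -329.4, 42.1]
tcp_rot: [3.141, 0.0, 1.61]
ft_force: [0.2, -1.0, 0.6]
opening: 0.601
grip_force: 0.0
```

Emit:
arm_command([
  [[0, 0, 0], 0],
  [[0, 0, 0], 0],
  [[0, 0, 0], 0],
  [[0, 0, 0], 0],
  [[0, 0, 0], 0],
])

```text
t: 7.75
eef_pos: [417.6, -329.6, 43.6]
tcp_rot: [3.141, 0.001, 1.61]
ft_force: [0.5, 0.6, -0.3]
opening: 0.599
grip_force: 0.0
```

Emit:
arm_command([
  [[0, 0, 0], 0],
  [[0, 0, 0], 0],
  [[0, 0, 0], 0],
  [[0, 0, 0], 0],
  [[0, 0, 0], 0],
], claw=0)

```text
t: 8.25
eef_pos: [417.3, -329.4, 42.8]
tcp_rot: [3.142, -0.0, 1.61]
ft_force: [0.3, -0.0, 0.3]
opening: 0.24
grip_force: 0.0
```

Emit:
arm_command([
  [[0, 0, 0], 0],
  [[0, 0, 0], 0],
  [[0, 0, 0], 0],
  [[0, 0, 0], 0],
  [[0, 0, 0], 0],
])

```text
t: 8.75
eef_pos: [417.3, -329.4, 42.8]
tcp_rot: [3.141, -0.0, 1.61]
ft_force: [-0.7, -0.1, -0.2]
opening: 0.007
grip_force: 0.0
```

Run:
```python
from h import *
s=state();print(s)
im,W=cloud("wrist");im2,_=cloud("side")
save("w3",np.hstack([im[100:400,160:480],cv2.resize(im2[280:380,280:400],(360,300))]))
print([(np.round(r["position"]).tolist(),round(r["confidence"],2)) for r in models.mark_of("side","jaw_post")])
```

```text
{'t': 8.75, 'joints': array([-7.92577586e-01,  5.39936798e-01,  1.91889833e+00,  1.73217455e-04,
        6.82738473e-01, -8.31705554e-01]), 'qvel': array([-0.00089674,  0.00058209, -0.00029369,  0.00146176,  0.00033388,
        0.0004136 ]), 'tau': array([ 4.10471205e-05, -5.54662085e+01, -1.68665689e+01,  1.83687487e-02,
        8.56888457e-02,  1.05111835e-04]), 'eef_pos': array([ 417.29867306, -329.41255133,   42.79469818]), 'tcp_rot': array([ 3.14149905e+00, -5.95413180e-05,  1.60978991e+00]), 'ft_force': array([-0.66470004, -0.125832  , -0.15334064]), 'moment': array([-0.0925715 ,  0.02847287,  0.04070008]), 'grip_force': 0.0, 'opening': 0.006521889182911353}
[([417.0, -329.0, 65.0], 0.78)]
```

View pics/w3.png

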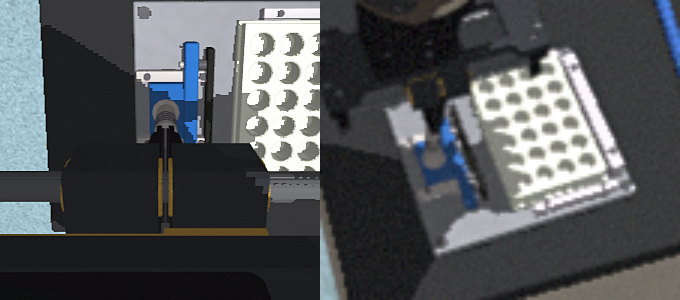

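Run:
```python
from h import *
im,W=cloud("wrist")
for v in range(190,262,6): print(v,[W[v,u].round(0).tolist() for u in (319,325,331)])
im,S=cloud("side")
m=(np.hypot(S[...,0]-418,S[...,1]+335)<45)&(S[...,2]>35)&(S[...,2]<110)
P=S[m]
for z in range(35,110,8):
    q=P[abs(P[:,2]-z)<4]
    if len(q):print(z,len(q),q.min(0).round(),q.max(0).round(),np.median(q,0).round())
```

```text
190 [[413.0, -313.0, 22.0], [417.0, -313.0, 22.0], [421.0, -313.0, 22.0]]
196 [[413.0, -317.0, 22.0], [417.0, -317.0, 22.0], [421.0, -317.0, 22.0]]
202 [[413.0, -321.0, 25.0], [417.0, -321.0, 26.0], [421.0, -321.0, 24.0]]
208 [[413.0, -324.0, 32.0], [417.0, -322.0, 36.0], [421.0, -323.0, 32.0]]
214 [[413.0, -324.0, 46.0], [417.0, -322.0, 51.0], [421.0, -323.0, 47.0]]
220 [[414.0, -323.0, 60.0], [417.0, -322.0, 64.0], [421.0, -323.0, 60.0]]
226 [[414.0, -319.0, 83.0], [417.0, -325.0, 67.0], [420.0, -319.0, 83.0]]
232 [[414.0, -319.0, 92.0], [417.0, -320.0, 90.0], [420.0, -319.0, 92.0]]
238 [[414.0, -319.0, 101.0], [417.0, -320.0, 98.0], [420.0, -319.0, 101.0]]
244 [[414.0, -319.0, 108.0], [417.0, -320.0, 105.0], [418.0, -295.0, 166.0]]
250 [[414.0, -318.0, 117.0], [417.0, -320.0, 113.0], [418.0, -295.0, 171.0]]
256 [[414.0, -318.0, 123.0], [417.0, -320.0, 119.0], [418.0, -297.0, 171.0]]
35 5 [ 408. -334.   36.] [ 421. -329.   38.] [ 418. -332.   36.]
43 9 [ 409. -336.   40.] [ 418. -329.   46.] [ 412. -333.   43.]
51 13 [ 409. -337.   47.] [ 422. -330.   55.] [ 416. -333.   51.]
59 9 [ 409. -337.   56.] [ 422. -329.   62.] [ 415. -332.   60.]
67 12 [ 409. -337.   64.] [ 419. -326.   70.] [ 413. -331.   68.]
75 1 [ 416. -335.   71.] [ 416. -335.   71.] [ 416. -335.   71.]
83 5 [ 412. -341.   82.] [ 420. -338.   86.] [ 415. -340.   84.]
91 8 [ 409. -341.   87.] [ 423. -335.   94.] [ 417. -339.   91.]
99 9 [ 409. -343.   96.] [ 423. -338.  102.] [ 415. -340.   98.]
107 13 [ 407. -342.  103.] [ 423. -332.  109.] [ 416. -340.  106.]
```

Run:
```python
from h import *
for n,t in (("w1",300.4),("w2",231.0)):
    W=np.load(n+".npy")
    for u0,u1 in((200,240),(410,450)):
        P=W[215:300,u0:u1].reshape(-1,3);P=P[P[:,2]>t-60]
        print(n,len(P),np.nanmin(P,0).round(1),np.nanmax(P,0).round(1),np.sort(P[:,2])[:12].round(0), "nominal",t)
im,W=cloud("wrist")
for v in range(218,234): print(v,[W[v,u].round(0).tolist() for u in (318,322,325,328,332)])
```

```text
w1 2539 [391.2 292.3 339.3] [425.6 333.6 436.7] [339. 339. 340. 340. 340. 340. 340. 340. 340. 340. 340. 340.] nominal 300.4
w1 2541 [468.3 292.6 339.3] [503.  333.4 436.7] [339. 339. 339. 340. 340. 340. 340. 340. 340. 340. 340. 340.] nominal 300.4
w2 2533 [ 413.6 -356.4  269.4] [ 448.5 -315.1  367.1] [269. 269. 270. 270. 270. 270. 270. 270. 270. 271. 271. 271.] nominal 231.0
w2 2536 [ 491.3 -356.1  269.9] [ 526.7 -315.   367.2] [270. 270. 270. 270. 270. 270. 271. 271. 271. 271. 271. 271.] nominal 231.0
218 [[413.0, -324.0, 54.0], [415.0, -322.0, 59.0], [417.0, -321.0, 61.0], [419.0, -322.0, 58.0], [422.0, -323.0, 54.0]]
219 [[413.0, -323.0, 57.0], [415.0, -322.0, 61.0], [417.0, -322.0, 61.0], [419.0, -322.0, 61.0], [422.0, -323.0, 57.0]]
220 [[413.0, -324.0, 58.0], [415.0, -322.0, 63.0], [417.0, -322.0, 63.0], [419.0, -322.0, 62.0], [422.0, -323.0, 58.0]]
221 [[413.0, -323.0, 61.0], [415.0, -323.0, 63.0], [417.0, -322.0, 66.0], [419.0, -322.0, 64.0], [421.0, -323.0, 62.0]]
222 [[413.0, -324.0, 62.0], [415.0, -323.0, 65.0], [417.0, -322.0, 66.0], [419.0, -322.0, 66.0], [421.0, -324.0,
[... 627 characters left out ...]
, 87.0], [415.0, -321.0, 81.0], [417.0, -320.0, 82.0], [419.0, -319.0, 87.0], [421.0, -318.0, 87.0]]
229 [[413.0, -319.0, 87.0], [415.0, -320.0, 84.0], [417.0, -321.0, 83.0], [419.0, -319.0, 88.0], [421.0, -319.0, 88.0]]
230 [[413.0, -319.0, 90.0], [415.0, -320.0, 85.0], [417.0, -320.0, 85.0], [419.0, -319.0, 90.0], [421.0, -319.0, 90.0]]
231 [[413.0, -319.0, 91.0], [415.0, -321.0, 86.0], [417.0, -320.0, 87.0], [419.0, -319.0, 92.0], [421.0, -319.0, 90.0]]
232 [[413.0, -319.0, 93.0], [415.0, -320.0, 89.0], [417.0, -320.0, 89.0], [419.0, -318.0, 94.0], [421.0, -319.0, 93.0]]
233 [[413.0, -319.0, 95.0], [416.0, -321.0, 89.0], [417.0, -320.0, 92.0], [419.0, -318.0, 95.0], [421.0, -319.0, 94.0]]
```

Cameras and the missed pinch agree that the real fingertips sit about 39 mm higher than the reported TCP. x and y are fine. I'll open and go down by that amount in steps, watching the force.

Emit:
arm_command([
  [[0, 0, 0], 0],
  [[0, 0, 0], 0],
  [[0, 0, 0], 0],
  [[0, 0, 0], 0],
  [[0, 0, 0], 0],
], claw=0.6)

```text
t: 9.55
eef_pos: [417.3, -329.4, 42.8]
tcp_rot: [3.142, -0.0, 1.61]
ft_force: [-0.4, 0.0, 0.4]
opening: 0.369
grip_force: 0.0
```

Emit:
arm_command([
  [[0, 0, 0], 0],
  [[0, 0, 0.02], 0],
  [[0, 0, 0.02], 0],
  [[0, 0, 0.02], 0],
  [[0, 0, 0.02], 0],
])

```text
t: 10.05
eef_pos: [417.2, -329.3, 22.2]
tcp_rot: [-3.141, -0.0, 1.61]
ft_force: [0.0, 0.1, -0.6]
opening: 0.597
grip_force: 0.0
```

Run:
```python
from h import *
s=state();print(s["t"],s["eef_pos"],s["ft_force"],s["opening"])
im,W=cloud("wrist")
for u0,u1 in((230,320),(330,420)):
    P=W[190:300,u0:u1].reshape(-1,3);P=P[(P[:,2]>s["eef_pos"][2]+25)&(abs(P[:,0]-417)>15)&(P[:,2]<150)]
    print(len(P),np.nanmin(P,0).round(1),np.nanmax(P,0).round(1),np.sort(P[:,2])[:200:20].round(0))
```

```text
10.05 [ 417.20855892 -329.30774989   22.17465274] [ 0.01998017  0.09827597 -0.58235227] 0.5974315114801387
1299 [ 378.2 -341.7   60.9] [ 389.3 -319.1  115.9] [61. 63. 64. 65. 67. 68. 69. 70. 71. 72.]
1297 [ 445.  -339.9   60.9] [ 455.2 -316.5  116.1] [61. 63. 64. 66. 67. 68. 69. 70. 71. 72.]
```

Emit:
arm_command([
  [[0, 0, 0.016], 0],
  [[0, 0, 0.016], 0],
  [[0, 0, 0.016], 0],
  [[0, 0, 0.016], 0],
  [[0, 0, 0], 0],
])

```text
t: 10.6
eef_pos: [417.1, -329.2, 6.2]
tcp_rot: [-3.141, -0.001, 1.61]
ft_force: [-0.6, -0.8, -0.7]
opening: 0.601
grip_force: 0.0
```

Emit:
arm_command([
  [[0, 0, 0], 0],
  [[0, 0, 0], 0],
  [[0, 0, 0], 0],
  [[0, 0, 0], 0],
  [[0, 0, 0], 0],
], claw=0)

```text
t: 11.1
eef_pos: [417.3, -329.4, 6.9]
tcp_rot: [3.141, 0.0, 1.61]
ft_force: [-0.0, -0.3, -0.2]
opening: 0.243
grip_force: 0.0
```

Emit:
arm_command([
  [[0, 0, 0], 0],
  [[0, 0, 0], 0],
  [[0, 0, 0], 0],
  [[0, 0, 0], 0],
  [[0, 0, 0], 0],
])

```text
t: 11.6
eef_pos: [417.4, -329.4, 6.8]
tcp_rot: [3.141, 0.0, 1.61]
ft_force: [1.5, -0.2, 0.9]
opening: 0.14
grip_force: 30.0
```

Emit:
arm_command([
  [[0, 0.016, 0], 0],
  [[0, 0.016, 0], 0],
  [[0, 0.016, 0], 0],
  [[0, 0.016, 0], 0],
  [[0, 0.016, 0], 0],
])

```text
t: 12.1
eef_pos: [437.5, -328.5, 6.8]
tcp_rot: [-3.141, -0.0, 1.61]
ft_force: [-4.6, -1.5, 3.9]
opening: 0.138
grip_force: 30.0
```

Emit:
arm_command([
  [[0, 0, 0], 0],
  [[0, 0.004, 0], 0],
  [[0, 0.004, 0], 0],
  [[0, 0, 0], 0],
  [[0, 0, 0], 0],
])

```text
t: 12.6
eef_pos: [439.2, -328.5, 6.8]
tcp_rot: [3.141, -0.0, 1.61]
ft_force: [-2.7, -0.1, 3.8]
opening: 0.14
grip_force: 30.0
```

Emit:
arm_command([
  [[0, 0.004, 0], 0],
  [[0, 0, 0], 0],
  [[0, 0, 0], 0],
  [[0, 0, 0], 0],
  [[0, 0, 0], 0],
])

```text
t: 13.1
eef_pos: [440.2, -328.4, 6.8]
tcp_rot: [3.142, -0.0, 1.61]
ft_force: [-4.3, -1.4, 5.1]
opening: 0.137
grip_force: 30.0
```

Emit:
arm_command([
  [[0, 0.004, 0], 0],
  [[0, 0, 0], 0],
  [[0, 0, 0], 0],
  [[0, 0, 0], 0],
  [[0, 0, 0], 0],
])

```text
t: 13.6
eef_pos: [441.3, -328.4, 6.8]
tcp_rot: [3.142, -0.0, 1.61]
ft_force: [-4.2, -1.1, 4.9]
opening: 0.139
grip_force: 30.0
```

```bash
cat > m.py <<'E'
from h import *
im,W=cloud("wrist")
X,Y,Z=W[...,0],W[...,1],W[...,2]
roi=(X>385)&(X<600)&(Y>-430)&(Y<-220)
a=np.radians(2.31);o=np.array([515.74,-324.93])
def loc(m):
    d=W[m][:,:2]-o;return d@np.array([[np.cos(a),-np.sin(a)],[np.sin(a),np.cos(a)]])
for n,m in [("plate",roi&(Z>28.5)&(Z<31.5)&(X>468)),("jawbar+pad",roi&(Z>23.5)&(Z<28)&(X<475)),("fence",roi&(Z>24.5)&(Z<28.3)&(X>550))]:
    L=loc(m)
    if len(L): print(n,len(L),np.percentile(L,[1,5,50,95,99],axis=0).round(1).T.tolist())
E
python3 m.py; python3 -c "
from h import *
s=state();print(s['eef_pos'],s['ft_force'],s['t'])"
```

```text
plate 11296 [[-40.6, -38.3, 6.2, 39.6, 45.1], [-59.3, -52.2, 23.4, 60.7, 62.8]]
jawbar+pad 2607 [[-81.7, -73.6, -54.8, -41.0, -40.7], [-7.1, -3.0, 20.4, 47.2, 52.7]]
fence 2776 [[34.5, 36.2, 47.4, 52.8, 53.5], [-58.2, -53.5, 13.1, 55.7, 59.4]]
[ 441.23598661 -328.4271802     6.79701226] [-4.57514706 -0.24794056  4.72983057] 13.65
```

Emit:
arm_command([
  [[0, 0.004, 0], 0],
  [[0, 0, 0], 0],
  [[0, 0, 0], 0],
  [[0, 0, 0], 0],
  [[0, 0, 0], 0],
])

```text
t: 14.15
eef_pos: [442.2, -328.4, 6.8]
tcp_rot: [-3.142, -0.0, 1.61]
ft_force: [-4.4, 0.1, 5.3]
opening: 0.142
grip_force: 30.0
```

Run:
```python
from h import *
s=state();print(s['eef_pos'],s['ft_force'],s['t'])
im,W=cloud("wrist")
save("w4",cv2.resize(im[60:240,270:510],(800,600),interpolation=cv2.INTER_CUBIC))
a=np.radians(2.31);o=np.array([515.74,-324.93])
L=(W[...,:2]-o)@np.array([[np.cos(a),-np.sin(a)],[np.sin(a),np.cos(a)]])
for y in (20,30,40,44):
    m=(abs(L[...,1]-y)<1.5)&(L[...,0]>-80)&(L[...,0]<60)
    Q=np.c_[L[m][:,0],W[m][:,2]]
    for x in np.arange(-72,-34,1.0):
        q=Q[abs(Q[:,0]-x)<.5]
        print(f"{x:.0f}:{np.median(q[:,1]) if len(q) else 0:.0f}",end=" ")
    print()
```

```text
[ 442.18126739 -328.36680171    6.79648916] [-4.4236637   0.11290916  5.26889297] 14.15
-72:22 -71:150 -70:22 -69:22 -68:86 -67:148 -66:144 -65:148 -64:148 -63:148 -62:148 -61:148 -60:148 -59:148 -58:148 -57:148 -56:148 -55:149 -54:166 -53:151 -52:166 -51:150 -50:151 -49:151 -48:150 -47:166 -46:151 -45:151 -44:166 -43:166 -42:167 -41:167 -40:167 -39:167 -38:167 -37:167 -36:167 -35:167 
-72:18 -71:19 -70:18 -69:19 -68:19 -67:78 -66:142 -65:147 -64:148 -63:148 -62:148 -61:148 -60:148 -59:148 -58:148 -57:148 -56:148 -55:148 -54:148 -53:148 -52:148 -51:148 -50:148 -49:148 -48:147 -47:148 -46:148 -45:148 -44:148 -43:147 -42:0 -41:22 -40:31 -39:31 -38:30 -37:138 -36:139 -35:139 
-72:10 -71:9 -70:10 -69:11 -68:10 -67:10 -66:10 -65:10 -64:10 -63:10 -62:10 -61:19 -60:27 -59:26 -58:26 -57:26 -56:26 -55:26 -54:26 -53:26 -52:26 -51:26 -50:0 -49:10 -48:14 -47:25 -46:26 -45:25 -44:25 -43:25 -42:0 -41:22 -40:30 -39:30 -38:30 -37:30 -36:30 -35:30 
-72:10 -71:10 -70:10 -69:10 -68:10 -67:10 -66:10 -65:10 -64:11 -63:10 -62:10 -61:19 -60:26 -59:26 -58:26 -57:27 -56:27 -55:26 -54:27 -53:26 -52:26 -51:26 -50:0 -49:10 -48:13 -47:24 -46:25 -45:25 -44:25 -43:24 -42:17 -41:23 -40:30 -39:30 -38:29 -37:30 -36:30 -35:29
```

View pics/w4.png

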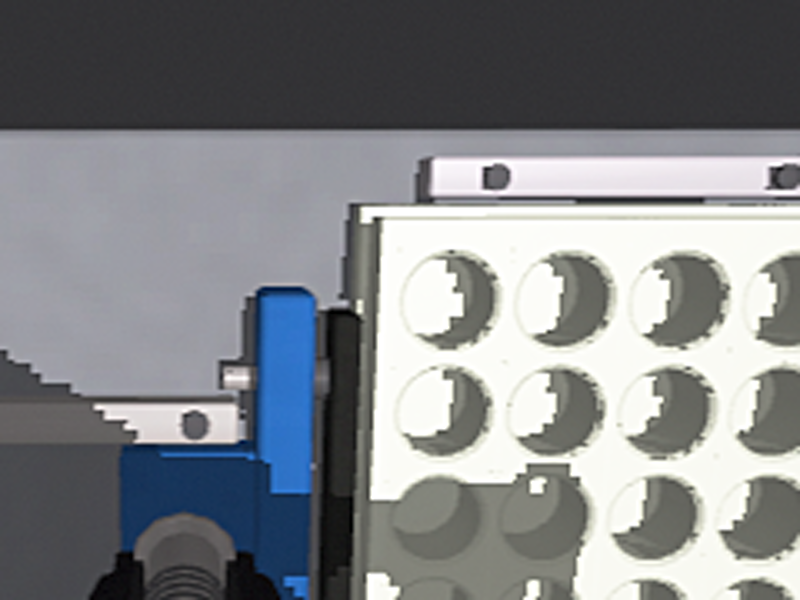

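Run:
```python
from h import *
a=np.radians(2.31);o=np.array([515.74,-324.93]);R=np.array([[np.cos(a),-np.sin(a)],[np.sin(a),np.cos(a)]])
im,W2=cloud("wrist")
for W in (np.load("w2.npy"),W2):
    L=(W[...,:2]-o)@R
    m=(abs(L[...,1]-41)<4)&(W[...,2]>23.6)&(W[...,2]<28.5)&(L[...,0]<-35)
    x=L[m][:,0];h=np.histogram(x,np.arange(-95,-35,.5))
    print([(float(e),int(c)) for c,e in zip(*h) if c])
s=state();print(s['eef_pos'],s['ft_force'],s['t'])
```

```text
[(-86.0, 1), (-85.5, 4), (-84.5, 4), (-84.0, 3), (-83.5, 1), (-83.0, 6), (-82.0, 6), (-81.5, 1), (-81.0, 3), (-80.5, 4), (-79.5, 6), (-79.0, 1), (-78.5, 4), (-78.0, 3), (-77.0, 6), (-76.0, 4), (-70.0, 1), (-69.5, 3), (-68.5, 5), (-67.5, 3), (-67.0, 2), (-66.0, 7), (-65.0, 3), (-40.5, 1), (-36.5, 1)]
[(-61.0, 14), (-60.5, 13), (-60.0, 11), (-59.5, 7), (-59.0, 11), (-58.5, 13), (-58.0, 14), (-57.5, 13), (-57.0, 13), (-56.5, 11), (-56.0, 10), (-55.5, 8), (-55.0, 14), (-54.5, 14), (-54.0, 14), (-53.5, 12), (-53.0, 14), (-52.5, 6), (-52.0, 8), (-51.5, 14), (-48.0, 7), (-47.5, 14), (-47.0, 6), (-46.5, 12), (-46.0, 9), (-45.5, 11), (-45.0, 13), (-44.5, 13), (-44.0, 14), (-43.5, 10), (-43.0, 4), (-41.5, 1), (-41.0, 19)]
[ 442.15681301 -328.39120376    6.79945859] [-4.14383211  0.51009635  4.94110636] 14.25
```

Emit:
arm_command([
  [[0, 0.0022, 0], 0],
  [[0, 0, 0], 0],
  [[0, 0, 0], 0],
  [[0, 0, 0], 0],
  [[0, 0, 0], 0],
])

```text
t: 14.75
eef_pos: [442.6, -328.3, 6.8]
tcp_rot: [-3.141, -0.0, 1.61]
ft_force: [-5.7, -0.7, 6.5]
opening: 0.142
grip_force: 30.0
```

Emit:
arm_command([
  [[0, 0, 0], 0],
  [[0, 0, 0], 0],
  [[0, 0, 0], 0],
  [[0, 0, 0], 0],
  [[0, 0, 0], 0],
], claw=0.6)

```text
t: 15.25
eef_pos: [442.9, -328.4, 6.7]
tcp_rot: [3.141, -0.0, 1.61]
ft_force: [-0.5, -0.5, -0.2]
opening: 0.504
grip_force: 0.0
```

Emit:
arm_command([
  [[0, 0, 0], 0],
  [[0, 0, 0], 0],
  [[0, 0, -0.08], 0],
  [[0, 0, -0.15], 0],
  [[0, 0, -0.18], 0],
])

```text
t: 15.75
eef_pos: [442.2, -327.9, 109.5]
tcp_rot: [-3.14, -0.002, 1.61]
ft_force: [0.4, -0.7, 0.1]
opening: 0.601
grip_force: 0.0
```

Emit:
arm_command([
  [[0, 0, -0.18], 0],
  [[0, 0.04, -0.18], 0],
  [[0, 0.07, -0.12], 0],
  [[-0.06, 0, 0], 0],
  [[0, 0, 0], 0],
])

```text
t: 16.25
eef_pos: [470.9, -343.3, 229.1]
tcp_rot: [3.141, 0.001, 1.61]
ft_force: [-0.5, 0.4, -1.2]
opening: 0.603
grip_force: 0.0
```

Emit:
arm_command([
  [[0, 0, 0], 0],
  [[0, 0, 0], 0],
  [[0, 0, 0], 0],
  [[0, 0, 0], 0],
  [[0, 0, 0], 0],
])

```text
t: 16.75
eef_pos: [470.8, -342.2, 229.1]
tcp_rot: [-3.141, -0.0, 1.61]
ft_force: [-0.5, 0.5, -0.2]
opening: 0.602
grip_force: 0.0
```

Run:
```python
from h import *
s=state();print(s['eef_pos'],s['tcp_rot'],s['t'])
a=np.radians(2.31);o=np.array([515.74,-324.93]);R=np.array([[np.cos(a),-np.sin(a)],[np.sin(a),np.cos(a)]])
im,W=cloud("wrist");np.save("w5",W);save("w5",im)
X,Y,Z=W[...,0],W[...,1],W[...,2]
roi=(X>385)&(X<600)&(Y>-430)&(Y<-220)
def fit(n,m):
    P=W[m][:,:2].astype(np.float32);r=cv2.minAreaRect(P);print(n,len(P),[np.round(x,2) for x in r],"nest",((np.array(r[0])-o)@R).round(2))
fit("base",roi&(Z>7)&(Z<75))
L=(W[...,:2]-o)@R
fit("plate",roi&(Z>28.3)&(Z<32)&(L[...,0]<42)&(L[...,0]>-44)&(abs(L[...,1])<66))
fit("post",roi&(Z>63)&(Z<71)&(X<470))
# wells: bottom depth regions -> holes of the top mask
from scipy import ndimage as nd
```

```text
[ 470.77858465 -342.17519681  229.08005328] [-3.14137468e+00 -3.69162988e-04  1.60986678e+00] 16.75
base 16364 [array([ 483.71, -326.08]), array([180.32, 153.82]), np.float64(2.29)] nest [-32.05   0.14]
plate 3612 [array([ 515.88, -324.43]), array([ 81.59, 123.21]), np.float64(2.24)] nest [0.16 0.5 ]
post 118 [array([ 442.58, -327.89]), array([12.62, 13.44]), np.float64(0.46)] nest [-7.322e+01 -1.000e-02]
```

View pics/w5.png

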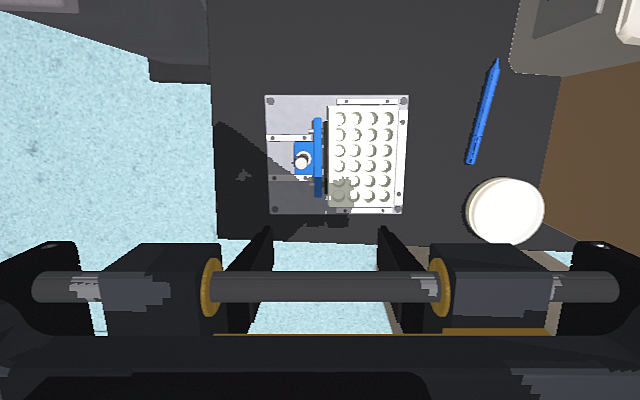

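The plate is home: post at nest x = -73.2, plate at +0.2. Both are in the picture at (303,160) and (362,155). Next, the replicator.

Emit:
arm_command([
  [[0.1716, 0.0006, 0], 0],
  [[0.1716, 0.0006, 0], 0],
  [[0.1716, 0.0006, 0], 0],
  [[0.1716, 0.0006, 0], 0],
  [[0.1716, 0.0006, 0], 0],
])

```text
t: 17.3
eef_pos: [462.9, -126.4, 229.4]
tcp_rot: [3.141, 0.0, 1.61]
ft_force: [-0.4, 0.1, 0.9]
opening: 0.598
grip_force: 0.0
```

Emit:
arm_command([
  [[0.1716, 0.0006, 0], 0],
  [[0.1716, 0.0006, 0], 0],
  [[0.1716, 0.0006, 0], 0],
  [[0.1716, 0.0006, 0], 0],
  [[0.1716, 0.0006, 0], 0],
])

```text
t: 17.8
eef_pos: [455.3, 88.2, 229.6]
tcp_rot: [3.141, -0.0, 1.61]
ft_force: [0.3, -0.3, 1.1]
opening: 0.599
grip_force: 0.0
```

Emit:
arm_command([
  [[0.1716, 0.0006, 0], 0],
  [[0.1716, 0.0006, 0], 0],
  [[0.1716, 0.0006, 0], 0],
  [[0.1716, 0.0006, 0], 0],
  [[0.1716, 0.0006, 0], 0],
])

```text
t: 18.3
eef_pos: [447.6, 302.7, 229.5]
tcp_rot: [3.141, -0.0, 1.61]
ft_force: [0.2, -0.5, 0.4]
opening: 0.603
grip_force: 0.0
```

Emit:
arm_command([
  [[0, 0, 0], -0.026],
  [[0, 0, 0], -0.026],
  [[0, 0, 0], 0],
  [[0, 0, 0], 0],
  [[0, 0, 0], 0],
])

```text
t: 18.8
eef_pos: [448.1, 300.5, 229.4]
tcp_rot: [3.141, -0.0, 1.771]
ft_force: [-0.1, -0.3, 0.2]
opening: 0.601
grip_force: 0.0
```

Run:
```python
from h import *
s=state();print(s['eef_pos'],s['tcp_rot'],s['t'])
im,W=cloud("wrist");np.save("w6",W)
h=rect(W,(448,302),60,84,93);print(h)
y=s['tcp_rot'][2];d=np.array(h[1][:2])-s['eef_pos'][:2]
print("tool shift/250",(d@[np.cos(y),np.sin(y)]/250).round(4),(d@[np.sin(y),-np.cos(y)]/250).round(4),"turn",(y-np.pi/2-np.radians(h[1][4]))/np.pi)
```

```text
[448.10081349 300.53869687 229.42797547] [ 3.14139652e+00 -1.25233931e-04  1.77088218e+00] 18.8
(1351, array([448.28, 300.48,  19.96,  83.66,  11.31]), np.float64(88.6), array([447.7, 302.8,  88.3]))
tool shift/250 -0.0004 0.0007 turn 0.000855971557189893
```

Emit:
arm_command([
  [[0, 0, 0.12], 0],
  [[0, 0, 0.14], 0],
  [[0, 0, 0.14], 0],
  [[0, 0, 0.14], 0],
  [[0, 0, 0.12], 0],
])

```text
t: 19.35
eef_pos: [447.9, 300.4, 62.9]
tcp_rot: [-3.141, 0.0, 1.772]
ft_force: [1.2, 0.4, 0.0]
opening: 0.6
grip_force: 0.0
```

Emit:
arm_command([
  [[0, 0, 0.044], 0],
  [[0, 0, 0.044], 0],
  [[0, 0, 0.044], 0],
  [[0, 0, 0.044], 0],
  [[0, 0, 0], 0],
])

```text
t: 19.85
eef_pos: [447.8, 300.6, 19.6]
tcp_rot: [-3.141, 0.0, 1.773]
ft_force: [0.5, -0.5, 0.7]
opening: 0.599
grip_force: 0.0
```

Emit:
arm_command([
  [[0, 0, 0], 0],
  [[0, 0, 0], 0],
  [[0, 0, 0], 0],
  [[0, 0, 0], 0],
  [[0, 0, 0], 0],
], claw=0)

```text
t: 20.35
eef_pos: [448.1, 300.8, 20.6]
tcp_rot: [3.141, -0.0, 1.773]
ft_force: [0.9, 0.0, -0.3]
opening: 0.238
grip_force: 0.0
```

Emit:
arm_command([
  [[0, 0, 0], 0],
  [[0, 0, 0], 0],
  [[0, 0, 0], 0],
  [[0, 0, 0], 0],
  [[0, 0, 0], 0],
])

```text
t: 20.85
eef_pos: [448.2, 300.9, 20.6]
tcp_rot: [3.141, -0.0, 1.773]
ft_force: [-0.0, -0.0, 5.2]
opening: 0.208
grip_force: 30.0
```

Emit:
arm_command([
  [[0, 0, -0.02], 0],
  [[0, 0, -0.03], 0],
  [[0, 0, -0.04], 0],
  [[0, 0, -0.05], 0],
  [[0, 0, -0.06], 0],
])

```text
t: 21.35
eef_pos: [447.9, 300.7, 71.4]
tcp_rot: [-3.141, -0.0, 1.773]
ft_force: [0.9, 0.8, -2.7]
opening: 0.211
grip_force: 30.0
```

Emit:
arm_command([
  [[0, 0, -0.08], 0],
  [[0, 0, -0.12], 0],
  [[0, 0, -0.14], 0],
  [[0, 0, -0.14], 0],
  [[0, 0, -0.1], 0],
])

```text
t: 21.85
eef_pos: [448.0, 300.8, 218.7]
tcp_rot: [3.139, -0.001, 1.773]
ft_force: [0.7, 0.7, -3.2]
opening: 0.211
grip_force: 30.0
```

Emit:
arm_command([
  [[0, 0, 0], 0],
  [[0, 0, 0], 0],
  [[0, 0, 0], 0],
  [[0, 0, 0], 0],
  [[0, 0, 0], 0],
])

```text
t: 22.35
eef_pos: [447.7, 300.6, 214.4]
tcp_rot: [-3.14, 0.0, 1.773]
ft_force: [0.4, 0.4, -3.6]
opening: 0.207
grip_force: 30.0
```

Run:
```python
from h import *
s=state();print(s['eef_pos'],s['tcp_rot'],s['t'],s['ft_force'],s['moment'],s['grip_force'])
im,W=cloud("wrist");np.save("w7",W)
im2,S=cloud("side")
save("w7",np.hstack([im[60:360,140:500],cv2.resize(im2[90:240,210:390],(360,300))]))
X,Y,Z=W[...,0],W[...,1],W[...,2]
e=s['eef_pos'];b=e[2]-20.6+50
for z in(b,b+39):
  m=(abs(Z-z)<4)&(np.hypot(X-e[0],Y-e[1])<85);P=W[m]
  print(z,len(P),[np.round(q,2) for q in cv2.minAreaRect(P[:,:2].astype(np.float32))],np.linalg.lstsq(np.c_[P[:,:2]-e[:2],np.ones(len(P))],P[:,2],rcond=None)[0].round(3))
```

```text
[447.7157579  300.62928225 214.38708799] [-3.13994045e+00  3.84025747e-04  1.77316275e+00] 22.35 [ 0.36866804  0.40444947 -3.6220691 ] [-0.07512112  0.06979572  0.02512773] 29.999510049819946
243.78708798773695 11621 [array([447.42, 300.52]), array([ 78.22, 115.75]), np.float64(11.63)] [-1.00000e-03 -2.00000e-03  2.43962e+02]
282.787087987737 5259 [array([448.71, 302.93]), array([35.81, 80.34]), np.float64(22.03)] [ 1.0000e-03 -4.0000e-03  2.8234e+02]
```

View pics/w7.png

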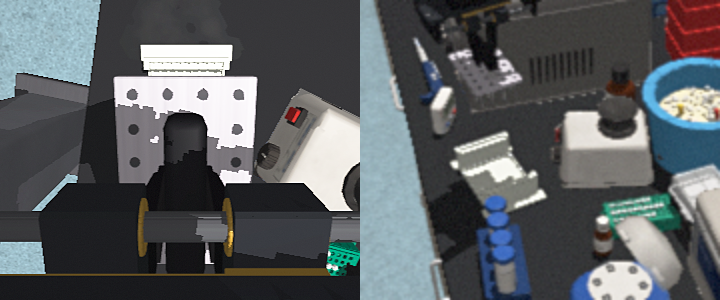

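Emit:
arm_command([
  [[0, 0, 0], 0.026],
  [[0, 0, 0], 0.026],
  [[-0.08, -0.0052, 0], 0],
  [[-0.14, -0.0052, 0], 0],
  [[-0.16, -0.0052, 0], 0],
])

```text
t: 22.95
eef_pos: [447.6, 205.2, 215.0]
tcp_rot: [-3.141, -0.0, 1.611]
ft_force: [1.0, 0.7, -2.8]
opening: 0.211
grip_force: 30.0
```

Emit:
arm_command([
  [[-0.17, -0.0052, 0], 0],
  [[-0.17, -0.0052, 0], 0],
  [[-0.17, -0.0052, 0], 0],
  [[-0.17, -0.0052, 0], 0],
  [[-0.17, -0.0052, 0], 0],
])

```text
t: 23.45
eef_pos: [449.4, -8.6, 215.3]
tcp_rot: [3.141, -0.0, 1.61]
ft_force: [0.0, 0.8, -2.8]
opening: 0.208
grip_force: 30.0
```

Emit:
arm_command([
  [[-0.1462, -0.0052, 0], 0],
  [[-0.1462, -0.0052, 0], 0],
  [[-0.1462, -0.0052, 0], 0],
  [[-0.1462, -0.0052, 0], 0],
  [[-0.1462, -0.0052, 0], 0],
])

```text
t: 23.95
eef_pos: [450.0, -191.3, 215.2]
tcp_rot: [3.142, -0.0, 1.61]
ft_force: [0.9, -0.3, -2.5]
opening: 0.209
grip_force: 30.0
```

Emit:
arm_command([
  [[-0.14, 0.062, 0], 0],
  [[-0.14, 0.062, 0], 0],
  [[-0.12, 0.053, 0], 0],
  [[-0.09, 0.04, 0], 0],
  [[-0.058, 0.026, 0], 0],
])

```text
t: 24.45
eef_pos: [516.7, -326.0, 214.5]
tcp_rot: [-3.141, -0.0, 1.609]
ft_force: [-0.1, 0.8, -3.2]
opening: 0.21
grip_force: 30.0
```

Emit:
arm_command([
  [[0, 0, 0], 0],
  [[0, 0, 0], 0],
  [[0, 0, 0], 0],
  [[0, 0, 0], 0],
  [[0, 0, 0], 0],
])

```text
t: 24.95
eef_pos: [516.3, -323.8, 215.6]
tcp_rot: [3.141, 0.0, 1.61]
ft_force: [-0.4, 0.7, -3.0]
opening: 0.209
grip_force: 30.0
```

```bash
cat > r.py <<'E'
from h import *
s=state();e=s['eef_pos'];print(e,s['tcp_rot'],s['t'],s['ft_force'],s['grip_force'])
im,W=cloud("wrist")
X,Y,Z=W[...,0],W[...,1],W[...,2]
z=e[2]+29.6
m=(abs(Z-z)<4)&(np.hypot(X-e[0],Y-e[1])<85);P=W[m]
r=cv2.minAreaRect(P[:,:2].astype(np.float32))
k=np.linalg.lstsq(np.c_[P[:,:2]-e[:2],np.ones(len(P))],P[:,2],rcond=None)[0]
print([np.round(q,2) for q in r],"tilt",k[:2].round(4),"tips z",k[2]-38)
y=s['tcp_rot'][2];d=np.array([515.8,-324.6])-r[0]
print("d",d,"tool shift/250",(d@[np.cos(y),np.sin(y)]/250).round(4),(d@[np.sin(y),-np.cos(y)]/250).round(4))
E
python3 r.py
```

```text
[ 516.26138886 -323.80091214  215.62100226] [3.14125761e+00 1.70086123e-04 1.61036275e+00] 24.95 [-0.42762887  0.72533383 -3.04118483] 29.999466240406036
[array([ 516.07, -323.81]), array([ 78.45, 115.71]), np.float64(2.27)] tilt [ 0.0006 -0.0015] tips z 207.16475955947308
d [-0.26994629 -0.78939209] tool shift/250 -0.0031 -0.0012
```

Emit:
arm_command([
  [[-0.003, -0.001, 0.08], 0],
  [[0, 0, 0.12], 0],
  [[0, 0, 0.12], 0],
  [[0, 0, 0.1], 0],
  [[0, 0, 0.08], 0],
])

```text
t: 25.5
eef_pos: [515.8, -324.6, 89.0]
tcp_rot: [-3.141, -0.001, 1.61]
ft_force: [0.1, -0.4, -2.9]
opening: 0.209
grip_force: 30.0
```

Emit:
arm_command([
  [[0, 0, 0.06], 0],
  [[0, 0, 0.04], 0],
  [[0, 0, 0.028], 0],
  [[0, 0, 0], 0],
  [[0, 0, 0], 0],
])

```text
t: 26.0
eef_pos: [516.4, -325.2, 58.9]
tcp_rot: [3.141, 0.0, 1.61]
ft_force: [-0.3, -0.6, -3.1]
opening: 0.209
grip_force: 30.0
```

Emit:
arm_command([
  [[0, 0, 0], 0],
  [[0, 0, 0], 0],
  [[0, 0, 0], 0],
  [[0, 0, 0], 0],
  [[0, 0, 0], 0],
])

```text
t: 26.5
eef_pos: [516.1, -325.1, 58.4]
tcp_rot: [3.141, 0.0, 1.61]
ft_force: [0.5, 1.2, -3.2]
opening: 0.211
grip_force: 30.0
```

```bash
python3 r.py
python3 - <<'E'
from h import *
# re-fit nest base from what shows
a=np.radians(2.31);o=np.array([515.74,-324.93]);R=np.array([[np.cos(a),-np.sin(a)],[np.sin(a),np.cos(a)]])
im,W=cloud("wrist");L=(W[...,:2]-o)@R
for z0,z1 in((28.3,32),(24,28),(8,12)):
    m=(W[...,2]>z0)&(W[...,2]<z1)&(abs(L[...,0]+30)<100)&(abs(L[...,1])<90);print(z0,m.sum(),L[m].min(0).round(1) if m.any() else 0,L[m].max(0).round(1) if m.any() else 0)
E
```

```text
[ 516.08038136 -325.0618078    58.38592555] [3.14146289e+00 3.22707589e-06 1.60976991e+00] 26.5 [ 0.46857603  1.22891099 -3.19411986] 29.999543130397797
[array([ 515.98, -325.22]), array([ 78.09, 115.98]), np.float64(2.23)] tilt [ 0.0001 -0.0008] tips z 49.927545618607056
d [-0.17851563  0.62158813] tool shift/250 0.0025 -0.0006
28.3 1272 [-76.3 -27.1] [52.7 62.4]
24 1632 [-81.9 -28.2] [54.2 60.1]
8 9312 [-121.8  -57. ] [58. 78.]
```

Emit:
arm_command([
  [[0.002, 0, 0.014], 0],
  [[0, 0, 0.014], 0],
  [[0, 0, 0.014], 0],
  [[0, 0, 0.014], 0],
  [[0, 0, 0], 0],
])

```text
t: 27.1
eef_pos: [515.8, -324.3, 43.6]
tcp_rot: [-3.141, -0.001, 1.61]
ft_force: [0.1, 0.0, -3.1]
opening: 0.209
grip_force: 30.0
```

Emit:
arm_command([
  [[0, 0, 0], 0],
  [[0, 0, 0], 0],
  [[0, 0, 0], 0],
  [[0, 0, 0], 0],
  [[0, 0, 0], 0],
])

```text
t: 27.6
eef_pos: [516.1, -324.5, 44.4]
tcp_rot: [3.141, -0.0, 1.61]
ft_force: [-0.2, -0.4, -3.2]
opening: 0.207
grip_force: 30.0
```

```bash
python3 r.py
python3 - <<'E'
from h import *
im,W=cloud("wrist");save("w8",cv2.resize(im[60:260,220:460],(720,600)))
im,S=cloud("side")
for c in("side","scene"):
    if c=="scene": cloud(c)
    for n in("jaw_post","plate_top","replicator"): print(c,n,[np.round(r["position"]).tolist() for r in models.mark_of(c,n)[:1]])
E
```

```text
[ 516.07552749 -324.54272448   44.37391583] [ 3.14146878e+00 -1.75451261e-05  1.60981510e+00] 27.6 [-0.15402439 -0.3896952  -3.16317026] 29.99961644411087
[array([ 515.77, -324.63]), array([ 78.36, 115.86]), np.float64(2.11)] tilt [ 0.0006 -0.0008] tips z 35.92573057656203
d [0.03199463 0.02805176] tool shift/250 0.0001 0.0001
side jaw_post [[441.0, -327.0, 65.0]]
side plate_top [[517.0, -322.0, 28.0]]
side replicator [[519.0, -322.0, 38.0]]
scene jaw_post [[444.0, -328.0, 65.0]]
scene plate_top [[517.0, -324.0, 30.0]]
scene replicator [[514.0, -324.0, 33.0]]
```

View pics/w8.png

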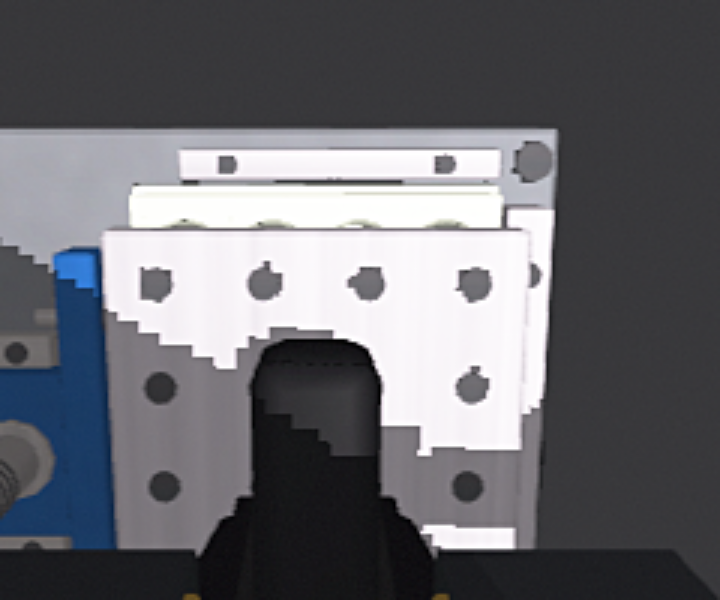

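The replicator body (105–530, 230–550) is square over the plate and centred to about 0.1 mm by measurement. The tips are about 6 mm above the plate, and the jaw still sits against it. I'm handing in.

```bash
python3 -c "
from cell import env
print(env.job_done())"
```

```text
the job is handed in; nothing more can be done
None
```

I handed the job in with the plate clamped against the fence and the replicator held level in the gripper, pins about 6 mm above the plate and centred over the wells to within about 1 mm by camera; the hand-in call returned no verdict.

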